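Put the mixed-up rebuild parts back into their own nests

TASK

The threaded stud, the spacer tube and the step block stand in each other's nests. Move them round so that each stands upright, fully down in the recess of its own nest - the stud in the small square nest, the tube in the round nest, the step block in the oblong nest - and use the black rubber mat as the parking spot: stand one part on it and let go while you make room. Do not knock any part over and leave the grease tin, the circlips and the copper washers where they are.

Things in the scene. Friction and masses are not known exactly. Their poses are not given: they have to be found in the camera images.
- stud: Pale grey threaded stud standing on end, a round bar 25 mm in diameter and 76 mm tall (the top 14 mm slightly thinner, copper-coloured end face), 0.23 kg. Origin: centre of its underside, z up along it. At the start it stands in the round nest. Can be gripped across the diameter from any side.
- spacer_tube: Dark grey thick-walled tube standing on end, 38 mm outside diameter, about 20 mm bore, 72 mm tall, 0.42 kg. Origin: centre of its underside, z up along it. At the start it stands in the oblong nest. Can be gripped across the diameter from any side.
- step_block: Grey steel step block, 50 mm along x, 68 along y; high step (58 mm) on its +y side, low step (33 mm) on -y. 0.72 kg, centre of mass about 5 mm to +y. Origin: footprint centre, 1 mm above the underside. Grip across x (50 mm), a little to +y of the origin. At the start it stands flat on top of the square nest, hiding its recess.
- square_nest: Home of the stud. Aluminium plate 80 x 80 mm, 12 mm high, screwed to the bench, with a screw head at each corner and a central square recess 41 x 41 mm, 5 mm deep (recess floor 7 mm above the bench). Covered by the step block at the start, its edges show around it. Origin: centre of its underside on the bench; z up.
- round_nest: Home of the spacer tube. Aluminium disc 100 mm in diameter, 12 mm high, fixed to the bench, with a central round recess 54 mm in diameter, 5 mm deep (recess floor 7 mm above the bench). Origin: centre of its underside on the bench; z up.
- oblong_nest: Home of the step block. Aluminium plate 84 mm along x, 104 along y, 12 mm high, fixed to the bench, with a central rectangular recess 66 mm (x) by 84 mm (y), 5 mm deep (floor 7 mm above the bench). The block stands in it with its y (68 mm) along the nest's y, either way round. Origin: centre of its underside on the bench; z up.
- parking_mat: Free parking spot: flat black rubber mat 110 x 110 mm, 4 mm thick, fixed to the bench, empty at the start. Origin: centre of its underside on the bench; z up.
- grease_tin: Bystander, leave alone: small red and white round press-lid tin, 68 mm in diameter, 63 mm high, standing. Origin: centre of its underside.
- circlips: Bystander, leave alone: little heap of black circlips lying flat, 40 mm across, 6 mm high. Origin: centre of its underside.
- washers: Bystander, leave alone: little heap of copper washers lying flat, 33 x 39 mm, 5 mm high. Origin: centre of its underside.

How it is judged:
By the outcome, as a careful person would: the job done as asked, in the order asked, and still so for the second after the job is handed in, with the robot touching nothing.
It also fails if it takes over 109 s, if anything falls off the work surface, if the arm or the gripper's body presses on something with over 40 N, if the wrist force passes 120 N, or if a joint passes its speed limit or range.

ROBOT

A 6-joint arm with a two-finger parallel gripper is mounted at the origin on the work surface; the furniture and walls round the work are solid. World frame = base frame: x ahead of the robot, y to its left, z up, the work surface at z = 0. Lengths are in m, angles in rad, forces in N, time in s.
With the tool pointing down it reaches from about 0.3 to 0.775 m from the base axis. Payload 14.6 kg.
Tool frame: the origin (TCP) lies on the mounting face of the last link; the fingertips stand 199 mm ahead of it and the grasp point (between the pads) lies 180 mm ahead of it; z points along the fingers, y is the line along which they close (so a half turn about z gives the same grasp; the last joint's range is limited). The gripper opens to 94 mm and grips with 3 to 60 N. Pads are 16 mm wide; open, the fingers measure 119 mm over their backs; the gripper's body (75 mm by 177 mm) begins 78 mm behind the grasp point.
Start: joints at [1.088, 0.3, 1.521, -0, 1.321, -0.067], TCP at [0.222, 0.503, 0.405] pointing down, gripper open.
Joint ranges: [-3.03, 3.03], [-0.79, 2.21], [0.23, 2.52], [-1.04, 4.18], [0, 3.07], [-2.55, 2.55]. Speed limits (rad/s): [2.22, 2.22, 2.57, 3.14, 3.14, 3.14].

INTERFACE

Orientations are given as [roll, pitch, yaw] about the fixed x, y, z axes, in that order (R = Rz(yaw) Ry(pitch) Rx(roll)).
In Python, from station import telemetry, cams, workorder, finder gives the robot as it stands.
- The arm moves only by the tool jog_arm, never from a script. Its argument "rows" is a list of rows, each an object with "gripper": the finger opening in m, from 0 to 0.094; "slide": the shift along the tool's x, y, z in m, a list of three; "spin": the turn about the tool's z in rad. In form: [{"gripper": gripper, "slide": [tx, ty, tz], "spin": spin}, ...]. A call has 1 to 8 rows; each row is the pose to reach, as a shift and turn from the pose commanded when the call began, along the tool's axes at that moment; what a row does not reach only later rows make up. A row lasts 1/10 s, in which the tool goes at most 50 mm and 8.59 degrees, less where a joint would pass 70% of its speed; a pose out of reach is approached as far as the arm can. A call with a gripper value outside its range is refused whole. The fingers move at their own pace and stop on an object; "squeeze" is the grip in N (left out, the last holds). Time passes only in rows, so rows that repeat a pose let the fingers close. It gives the time, the measured TCP pose, the force, the opening and the grip force at its end, in the units of the state.
- telemetry.get_obs(): the state, without advancing time (a new reading comes with each control period).
- cams.camera(name): name is "scene" or "side" or "wrist"; returns (picture, depth): 384x512x3 uint8, red, green, blue; 384x512 float32, m along the optical axis (not along the pixel's ray), 0 where there is no reading.
- cams.camera_info(name): a dict with "camera_matrix" (3x3 intrinsics, pixels), "k1" (the pictures are not rectified: a ray, as slopes to the right and down, at radius r is drawn at 1 + k1 r^2 times it, then the intrinsics apply), "R" (3x3) and "t" (3): a world point X has camera coordinates R X + t; the wrist camera has in their place "tool_from_camera" (4x4, takes a point from camera to tool coordinates, whose origin is the TCP and whose axes are the flange's). Camera axes: x right, y down, z forward; pixel columns grow to the right and rows downward; lengths in m; the calibration is good to about 2 mm. A picture is of the moment at which its call begins: read the wrist's pose just before it. camera_info takes no time and is no camera call.
- workorder.hand_in(): hands the job in; it is judged then, once.
Trained networks look in the newest picture that a camera, given by its name, has taken for a name from the list of things; names that differ only in an ending like _2 or _b are one class to them, and where a whole thing is asked for, a point or a joint stands for the part that bears it (a point fixed in the world has none). Each returns a list of dicts, best first, with "confidence" (0 to 1); they miss things now and then, are a little off and sometimes report something else, mostly with a low value. They report only what shows in the picture. A call takes as long as a camera call.
- finder.find_in(target, camera): "point" ([x, y, z] in m, in world coordinates, good to about 4 mm: the middle of the surface that is visible of it).
- finder.masks_of(target, camera): "region" (384x512 bool, what is visible of it).
The state is a dict: "time_s": time; "qpos": joint angles; "joint_vel": joint speeds; "tau": joint torques, N m; "ee_pos": TCP position; "eef_rot": TCP orientation; "force": force on the tool from outside, world axes, zero at the start; "moment": the same for the moment, N m; "grip_width": finger opening in m; "grip_force": force on a finger pad.
Only numpy, scipy, OpenCV 4.12 (cv2) and the standard library are available. Lean on these libraries where they do the work, as an engineer would, in place of code of your own. Each camera call takes 0.05 s, during which the arm holds its last target. There are 200 camera calls.

## Working session

There is one attempt and no reset: what is moved stays moved. The work goes in short steps, Python scripts to look and compute and a tool call to move; the robot and the scene stay as the last step left them, time stands still between calls to the robot, and variables do not carry over. Pictures are saved under pics/ and viewed, at most 14 in all, crops included, and the job is handed in when it is done.

Besides the shell and the picture viewer there is one more tool, called by a JSON object that holds its "name" and its "arguments", one argument or row to a line. jog_arm: Moves the arm, as the interface text tells. Its arguments: {"type":"object","properties":{"rows":{"type":"array","items":{"type":"object","properties":{"gripper":{"type":"number"},"slide":{"type":"array","items":{"type":"number"}},"spin":{"type":"number"}}}},"squeeze":{"type":"number"}},"required":["rows"]}

```bash
mkdir -p pics; ls
python3 - <<'E'
from station import telemetry, cams, workorder, finder
import cv2,numpy as np
o=telemetry.get_obs();print({k:np.round(v,3).tolist() for k,v in o.items()})
for c in ["scene","side","wrist"]:
    p,d=cams.camera(c);cv2.imwrite(f"pics/{c}0.png",p[:,:,::-1]);np.savez(f"pics/{c}0.npz",p=p,d=d)
    i=cams.camera_info(c);print(c,{k:np.round(v,4).tolist() for k,v in i.items()})
    if c!="wrist":
      for n in ["stud","spacer_tube","step_block","square_nest","round_nest","oblong_nest","parking_mat","grease_tin","circlips","washers"]:
        print(n,[(np.round(r["point"],3).tolist(),round(r["confidence"],2)) for r in finder.find_in(n,c)[:2]])
im=np.hstack([cv2.imread(f"pics/{c}0.png") for c in ["scene","side"]]);
E
```

```text
pics
{'time_s': 0.0, 'qpos': [1.088, 0.3, 1.522, -0.0, 1.321, -0.067], 'joint_vel': [-0.001, 0.0, 0.002, 0.0, 0.001, 0.0], 'tau': [0.001, -53.18, -35.274, 0.071, 0.024, -0.0], 'ee_pos': [0.222, 0.503, 0.404], 'eef_rot': [-3.14, -0.0, 2.726], 'force': [-0.109, -0.234, -0.662], 'moment': [-0.022, 0.02, -0.013], 'grip_force': 0.0, 'grip_width': 0.094}
scene {'camera_matrix': [[447.1323, 0.0, 257.5158], [0.0, 447.1323, 200.9287], [0.0, 0.0, 1.0]], 'k1': -0.0798, 'R': [[0.506, -0.8624, 0.0161], [-0.5215, -0.3208, -0.7907], [0.687, 0.3917, -0.6121]], 't': [-0.2008, 0.2556, 0.7581]}
stud [([0.486, -0.011, 0.003], 0.58), ([0.41, 0.108, 0.057], 0.52)]
spacer_tube [([0.35, -0.285, 0.053], 0.82)]
step_block [([0.397, -0.094, 0.052], 0.6)]
square_nest [([0.396, -0.101, 0.009], 0.89)]
round_nest [([0.404, 0.106, 0.014], 0.83), ([0.359, -0.279, 0.005], 0.37)]
oblong_nest [([0.357, -0.277, 0.008], 0.8), ([0.409, 0.108, 0.052], 0.51)]
parking_mat [([0.394, 0.28, 0.002], 0.58)]
grease_tin [([0.459, 0.222, 0.051], 0.56)]
circlips [([0.473, -0.229, 0.004], 0.57)]
washers [([0.408, 0.108, 0.054], 0.24)]
[... 187 characters left out ...]
 -0.4156]], 't': [0.4239, 0.095, 1.2066]}
stud []
spacer_tube []
step_block [([0.448, -0.047, 0.029], 0.46), ([0.49, -0.005, 0.005], 0.24)]
square_nest [([0.443, -0.047, 0.01], 0.53)]
round_nest [([0.414, 0.128, 0.014], 0.58), ([0.358, 0.286, 0.006], 0.58)]
oblong_nest [([0.411, -0.28, 0.012], 0.52)]
parking_mat [([0.362, 0.288, 0.004], 0.62)]
grease_tin [([0.466, 0.262, 0.05], 0.75)]
circlips []
washers [([0.489, -0.008, 0.003], 0.52)]
wrist {'camera_matrix': [[279.4785, 0.0, 256.6339], [0.0, 279.4785, 189.9035], [0.0, 0.0, 1.0]], 'k1': -0.0588, 'tool_from_camera': [[0.0009, -0.9652, -0.2614, 0.0775], [1.0, 0.0011, -0.0006, -0.0001], [0.0009, -0.2614, 0.9652, 0.0201], [0.0, 0.0, 0.0, 1.0]]}
```

View pics/scene0.png

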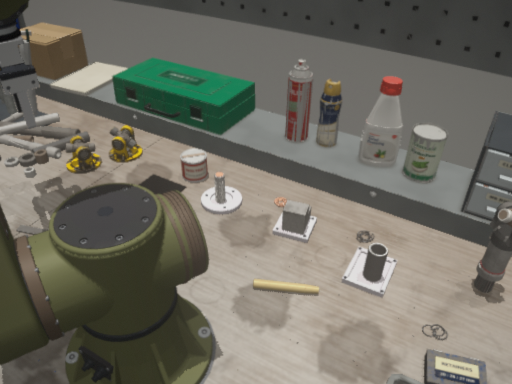

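View pics/side0.png

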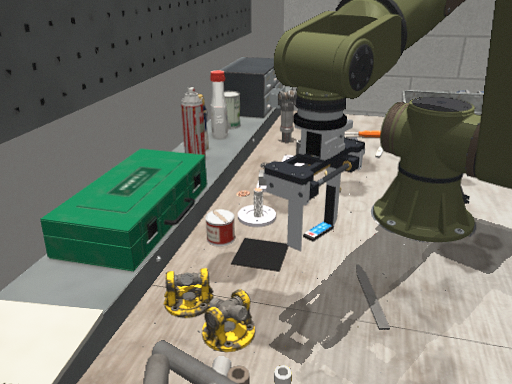

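The scene view shows the stud at (220,188) in the round nest, the block at (295,215) on the square nest, and the tube at (375,262) in the oblong nest. The side view shows the empty black mat at (260,254), with the tin at (220,226) next to it.

```bash
cat > h.py <<'E'
from station import telemetry, cams, workorder, finder
import cv2,numpy as np,sys
from scipy.spatial.transform import Rotation as Ro
def pose():
    o=telemetry.get_obs();return np.array(o["ee_pos"]),Ro.from_euler("xyz",o["eef_rot"]).as_matrix()
def cloud(c):
    """picture, world points (HxWx3, nan where no depth)"""
    P,R=pose();p,d=cams.camera(c);i=cams.camera_info(c)
    K=np.array(i["camera_matrix"]);v,u=np.mgrid[:384,:512].astype(np.float32)
    xy=cv2.undistortPoints(np.stack([u.ravel(),v.ravel()],1)[:,None],K,np.array([i["k1"],0,0,0.]))[:,0]
    z=d.ravel();X=np.c_[xy*z[:,None],z]
    if c=="wrist":
        T=np.array(i["tool_from_camera"]);X=(X@T[:3,:3].T+T[:3,3])@R.T+P
    else: X=(X-np.array(i["t"]))@np.array(i["R"])
    X[z==0]=np.nan
    return p,X.reshape(384,512,3)
def topdown(p,X,lo,hi,zr=(-.02,.12),s=1000):
    """highest-point orthographic colour and height maps, 1 px = 1/s m; row<-x, col<-y"""
    m=(X[...,2]>zr[0])&(X[...,2]<zr[1])&np.all(X[...,:2]>lo,-1)&np.all(X[...,:2]<hi,-1)
    q=X[m];c=p[m];k=np.argsort(q[:,2]);q=q[k];c=c[k]
    H=np.full((int((hi[0]-lo[0])*s)+1,int((hi[1]-lo[1])*s)+1),np.nan);C=np.zeros(H.shape+(3,),np.uint8)
    r=((hi[0]-q[:,0])*s).astype(int);w=((hi[1]-q[:,1])*s).astype(int)
    H[r,w]=q[:,2];C[r,w]=c;return C,H
def go(x,y,z,yaw):
    """slide and spin to take the TCP to x,y,z with tool yaw (tool down)"""
    P,R=pose();s=R.T@(np.array([x,y,z])-P)
    Rt=Ro.from_euler("xyz",[np.pi,0,yaw]).as_matrix();r=Ro.from_matrix(R.T@Rt).as_rotvec()
    print("slide",np.round(s,4).tolist(),"spin",round(r[2],4))
E
python3 - <<'E'
from h import *
go(.33,.2,.42,np.pi)
E
```

```text
slide [-0.2211, -0.2337, -0.0153] spin -0.4158
```

View pics/wrist0.png

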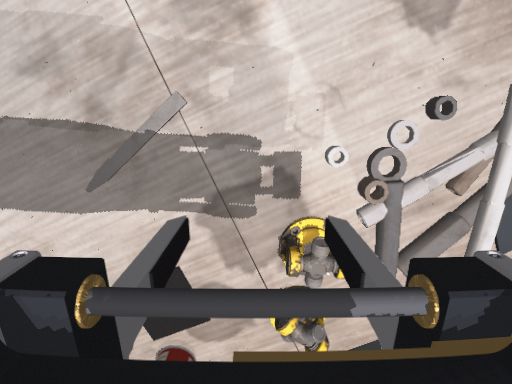

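The wrist view shows that the gripper hides the lower part of the picture. Things on the tool's +x side are in clear view, so I will stand beyond the parts and look back.

{"name": "jog_arm", "arguments": {
  "rows": [
    {"gripper":0.094,"slide":[-0.34,-0.23,-0.015],"spin":-0.416},
    {"gripper":0.094,"slide":[-0.34,-0.23,-0.015],"spin":-0.416},
    {"gripper":0.094,"slide":[-0.34,-0.23,-0.015],"spin":-0.416},
    {"gripper":0.094,"slide":[-0.34,-0.23,-0.015],"spin":-0.416},
    {"gripper":0.094,"slide":[-0.34,-0.23,-0.015],"spin":-0.416},
    {"gripper":0.094,"slide":[-0.34,-0.23,-0.015],"spin":-0.416},
    {"gripper":0.094,"slide":[-0.34,-0.23,-0.015],"spin":-0.416},
    {"gripper":0.094,"slide":[-0.34,-0.23,-0.015],"spin":-0.416}
  ]
}}

```text
time_s: 1.95
ee_pos: [0.4302, 0.1705, 0.4193]
eef_rot: [3.141, 0.001, -3.141]
force: [0.2, 0.2, 0.3]
grip_width: 0.094
grip_force: 0.0
```

Run:
```python
from h import *
p,X=cloud("wrist");np.savez("pics/w1.npz",p=p,X=X)
C,H=topdown(p,X,(.2,-.1),(.6,.45));cv2.imwrite("pics/w1.png",np.vstack([p[:,:,::-1]]))
print(pose()[0])
go(.5,-.15,.42,np.pi)
```

```text
[0.43300223 0.1658361  0.41940796]
slide [-0.0681, -0.3156, -0.0001] spin -0.0036
```

View pics/w1.png

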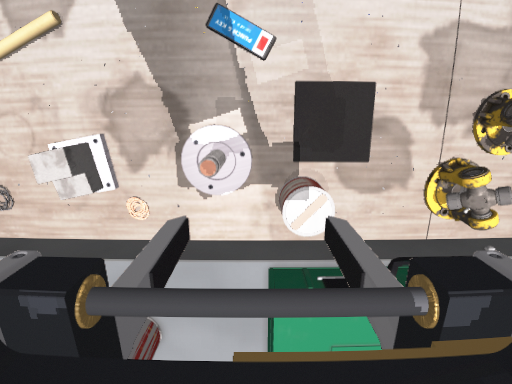

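The wrist view shows the stud at (210,165) in the round nest at (216,160), the mat at (333,122), the tin at (308,208), the washers at (138,208) and the block at (70,170).

{"name": "jog_arm", "arguments": {
  "rows": [
    {"gripper":0.094,"slide":[-0.05,-0.315,0],"spin":0},
    {"gripper":0.094,"slide":[-0.05,-0.315,0],"spin":0},
    {"gripper":0.094,"slide":[-0.05,-0.315,0],"spin":0},
    {"gripper":0.094,"slide":[-0.05,-0.315,0],"spin":0},
    {"gripper":0.094,"slide":[-0.05,-0.315,0],"spin":0},
    {"gripper":0.094,"slide":[-0.05,-0.315,0],"spin":0},
    {"gripper":0.094,"slide":[-0.05,-0.315,0],"spin":0},
    {"gripper":0.094,"slide":[-0.05,-0.315,0],"spin":0}
  ]
}}

```text
time_s: 2.8
ee_pos: [0.4797, -0.1446, 0.4186]
eef_rot: [-3.142, -0.0, 3.139]
force: [0.3, 0.7, -0.3]
grip_width: 0.0939
grip_force: 0.0
```

Run:
```python
from h import *
cams.camera("wrist");cams.camera("wrist")
p,X=cloud("wrist");np.savez("pics/w2.npz",p=p,X=X)
print(pose()[0])
C,H=topdown(p,X,(.22,-.45),(.56,.22),s=1000)
h=cv2.applyColorMap(np.nan_to_num(np.clip((H+.01)*2500,0,255)).astype(np.uint8),2)
cv2.imwrite("pics/w2.png",np.vstack([C[:,:,::-1],h])[:, :]);print(H.shape)
print("bench",np.nanmedian(X[...,2][(X[...,2]>-.03)&(X[...,2]<.03)]))
```

```text
[ 0.47961022 -0.1416603   0.41890369]
(341, 671)
bench 1.1866724912490412e-05
```

View pics/w2.png

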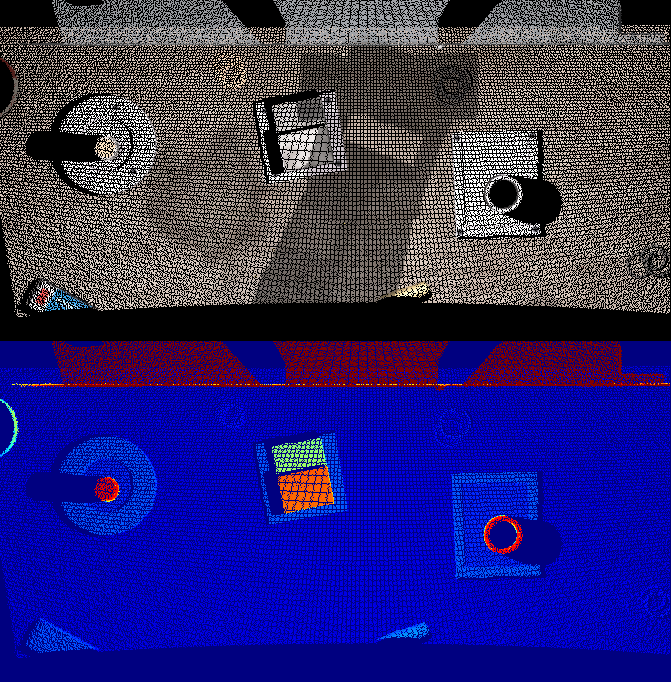

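The height map shows the stud at (107,148), the block at (305,135) with its high step on the robot side, the tube at (503,193), and three level nests. Next I fit each of them.

```bash
cat > fit.py <<'E'
from h import *
def near(X,c,r,z0,z1):
    q=X.reshape(-1,3);q=q[~np.isnan(q[:,0])]
    return q[(np.hypot(*(q[:,:2]-c).T)<r)&(q[:,2]>z0)&(q[:,2]<z1)]
def circ(q):
    c,r=cv2.minEnclosingCircle((q[:,:2]*1000).astype(np.float32));return np.round(np.r_[c,r],1),round(float(np.median(q[:,2]))*1000,1),len(q)
def rect(q):
    lo=np.percentile(q[:,:2],0,axis=0);c,s,a=cv2.minAreaRect((q[:,:2]*1000).astype(np.float32));return np.round(c,1),np.round(s,1),round(a,1),round(float(np.median(q[:,2]))*1000,1),len(q)
E
python3 - <<'E'
from fit import *
for f in ["w1","w2"]:
    z=np.load(f"pics/{f}.npz");X=z["X"];p=z["p"];print(f)
    try:
        S=(.413,.114);print("stud",circ(near(X,S,.03,.07,.1)))
        print("round nest",circ(near(X,(.411,.113),.06,.0095,.015)))
    except Exception as e: print(e)
    if f=="w1":
        m=(p.max(-1)<45)&(X[...,2]>.001)&(X[...,2]<.008)&(np.hypot(X[...,0]-.37,X[...,1]-.28)<.09)
        print("mat",rect(X[m])); print("tin",circ(near(X,(.46,.24),.06,.055,.075)))
        continue
    print("tube",circ(near(X,(.367,-.053-.0),.0001,.06,.1)) if 0 else circ(near(X,(.367,-.283),.04,.07,.09)))
    print("blk hi",rect(near(X,(.41,-.09),.05,.06,.08)));print("blk lo",rect(near(X,(.44,-.08),.05,.038,.055)))
    print("blk all",rect(near(X,(.42,-.08),.06,.038,.08)))
    print("sq nest",rect(near(X,(.42,-.082),.07,.009,.014)))
    print("ob nest",rect(near(X,(.375,-.277),.08,.0095,.015)))
    q=near(X,(.375,-.277),.08,.004,.0088);print("ob rec",rect(q))
    l=X[(X[...,2]>.02)&(X[...,0]>.5)&(X[...,0]<.7)];print("ledge z",np.round(np.percentile(l[:,2],[5,50,95]),3),"xmin",l[:,0].min())
E
```

```text
w1
stud (array([411.1, 114.5,  11.8]), 82.3, 338)
round nest (array([415.4, 113.7,  49.7]), 11.8, 2691)
mat (array([372. , 226.2]), array([87.8,  7.3]), 2.1, 3.7, 131)
tin (array([480.2, 239.8,  41.8]), 61.4, 2231)
w2
stud (array([411.9, 113.7,  12.3]), 82.0, 416)
round nest (array([415.5, 113.6,  50.2]), 11.7, 2429)
tube (array([ 365.9, -283.7,   19.3]), 78.4, 570)
blk hi (array([411.2, -85.7]), array([37.7, 50.6]), 11.5, 69.4, 1462)
blk lo (array([426.1, -82.9]), array([68.2, 50.4]), 11.7, 43.0, 852)
blk all (array([425.9, -82.8]), array([68.3, 50.6]), 11.3, 68.6, 2334)
sq nest (array([423. , -81.5]), array([81.2, 80.9]), 9.3, 11.9, 1129)
ob nest (array([ 376.2, -276.1]), array([104.8,  85.1]), 1.8, 11.9, 1712)
ob rec (array([ 376.7, -272.1]), array([99.8, 76.5]), 2.3, 6.9, 2178)
ledge z [0.068 0.11  0.193] xmin 0.5001786794001466
```

Run:
```python
from h import *
X=np.load("pics/w1.npz")["X"]
print("mat",X[122,333],X[90,302],X[155,366],X[90,366],X[155,302])
q=X[180:235,282:335].reshape(-1,3);q=q[(q[:,2]>.058)&(q[:,2]<.08)];print("tin",np.nanmedian(q,0))
go(.4115,.114,.33,np.pi)
```

```text
mat [0.36234105 0.27648148 0.00432069] [0.32046053 0.23179161 0.00455098] [0.40798302 0.32741273 0.00386238] [0.31932616 0.31904086 0.00424121] [0.40860964 0.23549104 0.00289153]
tin [0.47064143 0.23582385 0.06132179]
slide [0.0679, 0.2557, 0.089] spin 0.0007
```

{"name": "jog_arm", "arguments": {
  "rows": [
    {"gripper":0.094,"slide":[0.068,0.2557,0.089],"spin":0},
    {"gripper":0.094,"slide":[0.068,0.2557,0.089],"spin":0},
    {"gripper":0.094,"slide":[0.068,0.2557,0.089],"spin":0},
    {"gripper":0.08,"slide":[0.068,0.2557,0.089],"spin":0},
    {"gripper":0.08,"slide":[0.068,0.2557,0.089],"spin":0},
    {"gripper":0.08,"slide":[0.068,0.2557,0.089],"spin":0},
    {"gripper":0.08,"slide":[0.068,0.2557,0.089],"spin":0},
    {"gripper":0.08,"slide":[0.068,0.2557,0.089],"spin":0}
  ]
}}

```text
time_s: 3.75
ee_pos: [0.4112, 0.1141, 0.3302]
eef_rot: [-3.142, 0.0, -3.138]
force: [0.2, -0.7, -0.2]
grip_width: 0.0801
grip_force: 0.0
```

Run:
```python
from h import *
print(pose()[0]);go(.4115,.114,.237,np.pi)
```

```text
[0.41115806 0.11409893 0.33021865]
slide [-0.0003, -0.0001, 0.0932] spin 0.0031
```

{"name": "jog_arm", "arguments": {
  "squeeze": 20,
  "rows": [
    {"gripper":0.08,"slide":[0,0,0.03],"spin":0.003},
    {"gripper":0.08,"slide":[0,0,0.06],"spin":0.003},
    {"gripper":0.06,"slide":[0,0,0.093],"spin":0.003},
    {"gripper":0.04,"slide":[0,0,0.093],"spin":0.003},
    {"gripper":0.02,"slide":[0,0,0.093],"spin":0.003},
    {"gripper":0.02,"slide":[0,0,0.093],"spin":0.003},
    {"gripper":0.02,"slide":[0,0,0.093],"spin":0.003},
    {"gripper":0.02,"slide":[0,0,0.093],"spin":0.003}
  ]
}}

```text
time_s: 4.55
ee_pos: [0.4118, 0.1132, 0.2379]
eef_rot: [3.141, 0.002, 3.139]
force: [-0.1, 0.0, -0.0]
grip_width: 0.0357
grip_force: 0.0
```

{"name": "jog_arm", "arguments": {
  "rows": [
    {"gripper":0.015,"slide":[0,0,0],"spin":0},
    {"gripper":0.015,"slide":[0,0,0],"spin":0},
    {"gripper":0.015,"slide":[0,0,0],"spin":0},
    {"gripper":0.015,"slide":[0,0,0],"spin":0}
  ]
}}

```text
time_s: 4.95
ee_pos: [0.4118, 0.1133, 0.2373]
eef_rot: [3.141, 0.001, 3.139]
force: [-0.8, -0.3, 7.6]
grip_width: 0.0246
grip_force: 20.0
```

Run:
```python
from h import *
print(pose()[0]);go(.363,.28,.32,np.pi)
```

```text
[0.41177298 0.11325267 0.23732888]
slide [0.0492, 0.1666, -0.0827] spin -0.0027
```

{"name": "jog_arm", "arguments": {
  "rows": [
    {"gripper":0.015,"slide":[0,0,-0.03],"spin":0},
    {"gripper":0.015,"slide":[0,0,-0.07],"spin":0},
    {"gripper":0.015,"slide":[0.02,0.06,-0.082],"spin":0},
    {"gripper":0.015,"slide":[0.035,0.11,-0.082],"spin":0},
    {"gripper":0.015,"slide":[0.049,0.15,-0.082],"spin":0},
    {"gripper":0.015,"slide":[0.049,0.167,-0.082],"spin":0},
    {"gripper":0.015,"slide":[0.049,0.167,-0.04],"spin":0},
    {"gripper":0.015,"slide":[0.049,0.167,-0.01],"spin":0}
  ]
}}

```text
time_s: 5.75
ee_pos: [0.3623, 0.2808, 0.2452]
eef_rot: [-3.141, -0.001, 3.141]
force: [0.6, -0.0, -2.8]
grip_width: 0.0246
grip_force: 20.0
```

Run:
```python
from h import *
o=telemetry.get_obs();print(o["grip_width"],o["grip_force"],o["force"],pose()[0]);go(.363,.28,.2345,np.pi)
```

```text
0.024577529846504298 19.95617151260376 [ 0.59057807 -0.04819386 -2.8078485 ] [0.36227855 0.28083736 0.24521143]
slide [-0.0007, -0.0008, 0.0107] spin -0.0009
```

{"name": "jog_arm", "arguments": {
  "rows": [
    {"gripper":0.015,"slide":[0,0,0.004],"spin":0},
    {"gripper":0.015,"slide":[0,0,0.008],"spin":0},
    {"gripper":0.015,"slide":[0,0,0.01],"spin":0},
    {"gripper":0.015,"slide":[0,0,0.011],"spin":0},
    {"gripper":0.015,"slide":[0,0,0.011],"spin":0}
  ]
}}

```text
time_s: 6.25
ee_pos: [0.3633, 0.2803, 0.2367]
eef_rot: [3.141, 0.001, 3.139]
force: [-0.0, 0.4, -2.6]
grip_width: 0.0248
grip_force: 20.0
```

{"name": "jog_arm", "arguments": {
  "rows": [
    {"gripper":0.015,"slide":[0,0,0.001],"spin":0},
    {"gripper":0.015,"slide":[0,0,0.0015],"spin":0},
    {"gripper":0.015,"slide":[0,0,0.002],"spin":0},
    {"gripper":0.015,"slide":[0,0,0.0025],"spin":0},
    {"gripper":0.015,"slide":[0,0,0.0025],"spin":0}
  ]
}}

```text
time_s: 6.75
ee_pos: [0.3633, 0.2805, 0.2342]
eef_rot: [3.141, 0.001, 3.139]
force: [-3.3, -1.6, 10.2]
grip_width: 0.0246
grip_force: 20.0
```

{"name": "jog_arm", "arguments": {
  "rows": [
    {"gripper":0.06,"slide":[0,0,0],"spin":0},
    {"gripper":0.06,"slide":[0,0,0],"spin":0},
    {"gripper":0.06,"slide":[0,0,0],"spin":0},
    {"gripper":0.06,"slide":[0,0,0],"spin":0},
    {"gripper":0.06,"slide":[0,0,-0.03],"spin":0},
    {"gripper":0.06,"slide":[0,0,-0.07],"spin":0},
    {"gripper":0.06,"slide":[0,0,-0.11],"spin":0},
    {"gripper":0.06,"slide":[0,0,-0.13],"spin":0}
  ]
}}

```text
time_s: 7.55
ee_pos: [0.3631, 0.2803, 0.3666]
eef_rot: [3.14, 0.003, 3.139]
force: [-0.1, -0.3, 0.0]
grip_width: 0.0603
grip_force: 0.0
```

Run:
```python
from fit import *
print(pose()[0])
go(.3665,-.2837,.36,np.pi)
```

```text
[0.36311614 0.28033908 0.36658643]
slide [-0.0049, -0.564, 0.0054] spin -0.0028
```

{"name": "jog_arm", "arguments": {
  "rows": [
    {"gripper":0.08,"slide":[0,-0.3,0.005],"spin":0},
    {"gripper":0.08,"slide":[0,-0.35,0.005],"spin":0},
    {"gripper":0.08,"slide":[0,-0.4,0.005],"spin":0},
    {"gripper":0.08,"slide":[0,-0.4,0.005],"spin":0},
    {"gripper":0.08,"slide":[0,-0.4,0.005],"spin":0},
    {"gripper":0.08,"slide":[0,-0.4,0.005],"spin":0},
    {"gripper":0.08,"slide":[0,-0.4,0.005],"spin":0},
    {"gripper":0.08,"slide":[0,-0.4,0.005],"spin":0}
  ]
}}

```text
time_s: 8.35
ee_pos: [0.3613, -0.1217, 0.3587]
eef_rot: [-3.141, 0.001, 3.139]
force: [1.0, -0.2, 0.1]
grip_width: 0.0799
grip_force: 0.0
```

Run:
```python
from fit import *
go(.3662,-.2837,.33,np.pi)
p,X=cloud("scene")
try: print("stud",circ(near(X,(.363,.28),.04,.07,.09)))
except Exception as e: print(e)
```

```text
slide [-0.0053, -0.162, 0.0287] spin -0.0029
stud (array([362.7, 279.5,  12.1]), 78.5, 66)
```

{"name": "jog_arm", "arguments": {
  "rows": [
    {"gripper":0.08,"slide":[-0.005,-0.05,0.03],"spin":-0.003},
    {"gripper":0.08,"slide":[-0.005,-0.1,0.03],"spin":-0.003},
    {"gripper":0.08,"slide":[-0.005,-0.14,0.03],"spin":-0.003},
    {"gripper":0.08,"slide":[-0.005,-0.162,0.03],"spin":-0.003},
    {"gripper":0.08,"slide":[-0.005,-0.162,0.03],"spin":-0.003},
    {"gripper":0.08,"slide":[-0.005,-0.162,0.03],"spin":-0.003}
  ]
}}

```text
time_s: 9.0
ee_pos: [0.3664, -0.2814, 0.3281]
eef_rot: [3.141, -0.001, 3.141]
force: [0.4, 0.1, -0.7]
grip_width: 0.0801
grip_force: 0.0
```

Run:
```python
from fit import *
print(pose()[0]);go(.3662,-.2837,.235,np.pi)
```

```text
[ 0.36640563 -0.28139453  0.32809546]
slide [0.0001, -0.0024, 0.0931] spin -0.0006
```

{"name": "jog_arm", "arguments": {
  "squeeze": 25,
  "rows": [
    {"gripper":0.08,"slide":[0,-0.001,0.03],"spin":0},
    {"gripper":0.08,"slide":[0,-0.001,0.06],"spin":0},
    {"gripper":0.08,"slide":[0,-0.001,0.093],"spin":0},
    {"gripper":0.03,"slide":[0,-0.001,0.093],"spin":0},
    {"gripper":0.03,"slide":[0,-0.001,0.093],"spin":0},
    {"gripper":0.03,"slide":[0,-0.001,0.093],"spin":0},
    {"gripper":0.03,"slide":[0,-0.001,0.093],"spin":0},
    {"gripper":0.03,"slide":[0,-0.001,0.093],"spin":0}
  ]
}}

```text
time_s: 9.8
ee_pos: [0.3667, -0.2827, 0.2364]
eef_rot: [-3.14, 0.001, -3.141]
force: [0.8, 0.7, -0.1]
grip_width: 0.0433
grip_force: 0.0
```

{"name": "jog_arm", "arguments": {
  "rows": [
    {"gripper":0.03,"slide":[0,0,0],"spin":0},
    {"gripper":0.03,"slide":[0,0,0],"spin":0}
  ]
}}

```text
time_s: 10.0
ee_pos: [0.3667, -0.2828, 0.2361]
eef_rot: [-3.141, 0.001, -3.142]
force: [0.6, -0.0, 6.4]
grip_width: 0.0373
grip_force: 25.0
```

Run:
```python
from fit import *
print(pose()[0]);go(.4155,.1136,.33,np.pi)
```

```text
[ 0.36667897 -0.28280855  0.2361055 ]
slide [-0.0489, 0.3963, -0.0941] spin 0.0
```

{"name": "jog_arm", "arguments": {
  "rows": [
    {"gripper":0.03,"slide":[0,0,-0.03],"spin":0},
    {"gripper":0.03,"slide":[0,0,-0.07],"spin":0},
    {"gripper":0.03,"slide":[0,0,-0.11],"spin":0},
    {"gripper":0.03,"slide":[-0.01,0.05,-0.11],"spin":0},
    {"gripper":0.03,"slide":[-0.02,0.1,-0.11],"spin":0},
    {"gripper":0.03,"slide":[-0.03,0.15,-0.11],"spin":0},
    {"gripper":0.03,"slide":[-0.03,0.2,-0.11],"spin":0},
    {"gripper":0.03,"slide":[-0.04,0.25,-0.11],"spin":0}
  ]
}}

```text
time_s: 10.8
ee_pos: [0.4049, -0.0345, 0.3451]
eef_rot: [3.141, -0.001, 3.141]
force: [1.8, -1.2, -4.3]
grip_width: 0.0374
grip_force: 25.0
```

Run:
```python
from fit import *
print(pose()[0],telemetry.get_obs()["grip_width"]);go(.4155,.1136,.28,np.pi)
```

```text
[ 0.40485966 -0.03453871  0.34513929] 0.03743128125936252
slide [-0.0107, 0.1481, 0.0651] spin -0.0003
```

{"name": "jog_arm", "arguments": {
  "rows": [
    {"gripper":0.03,"slide":[-0.01,0.05,0],"spin":0},
    {"gripper":0.03,"slide":[-0.01,0.1,0],"spin":0},
    {"gripper":0.03,"slide":[-0.01,0.147,0],"spin":0},
    {"gripper":0.03,"slide":[-0.01,0.147,0.03],"spin":0},
    {"gripper":0.03,"slide":[-0.01,0.147,0.065],"spin":0},
    {"gripper":0.03,"slide":[-0.01,0.147,0.085],"spin":0},
    {"gripper":0.03,"slide":[-0.01,0.147,0.085],"spin":0},
    {"gripper":0.03,"slide":[-0.01,0.147,0.085],"spin":0}
  ]
}}

```text
time_s: 11.6
ee_pos: [0.4159, 0.1105, 0.2608]
eef_rot: [-3.141, -0.001, -3.142]
force: [0.3, 0.2, -3.3]
grip_width: 0.0373
grip_force: 25.0
```

Run:
```python
from fit import *
print(pose()[0],telemetry.get_obs()["grip_width"]);go(.4155,.1136,.236,np.pi)
```

```text
[0.41585341 0.11050961 0.26082022] 0.037295070207020956
slide [0.0003, 0.0031, 0.0248] spin 0.0
```

{"name": "jog_arm", "arguments": {
  "rows": [
    {"gripper":0.03,"slide":[0,0.002,0.01],"spin":0},
    {"gripper":0.03,"slide":[0,0.002,0.018],"spin":0},
    {"gripper":0.03,"slide":[0,0.002,0.022],"spin":0},
    {"gripper":0.03,"slide":[0,0.002,0.024],"spin":0},
    {"gripper":0.03,"slide":[0,0.002,0.0245],"spin":0},
    {"gripper":0.03,"slide":[0,0.002,0.0245],"spin":0}
  ]
}}

```text
time_s: 12.2
ee_pos: [0.4158, 0.1125, 0.2362]
eef_rot: [-3.142, 0.0, -3.141]
force: [-2.0, -0.7, 0.6]
grip_width: 0.0369
grip_force: 25.0
```

{"name": "jog_arm", "arguments": {
  "rows": [
    {"gripper":0.03,"slide":[0,0,0.0005],"spin":0},
    {"gripper":0.03,"slide":[0,0,0.0005],"spin":0},
    {"gripper":0.075,"slide":[0,0,0.0005],"spin":0},
    {"gripper":0.075,"slide":[0,0,0.0005],"spin":0},
    {"gripper":0.075,"slide":[0,0,0.0005],"spin":0},
    {"gripper":0.075,"slide":[0,0,0.0005],"spin":0},
    {"gripper":0.075,"slide":[0,0,-0.03],"spin":0},
    {"gripper":0.075,"slide":[0,0,-0.07],"spin":0}
  ]
}}

```text
time_s: 13.0
ee_pos: [0.4154, 0.1125, 0.3056]
eef_rot: [-3.141, -0.004, -3.141]
force: [-0.3, 1.1, 0.2]
grip_width: 0.0747
grip_force: 0.0
```

{"name": "jog_arm", "arguments": {
  "rows": [
    {"gripper":0.08,"slide":[0,0,-0.04],"spin":0},
    {"gripper":0.08,"slide":[0,-0.05,-0.06],"spin":0},
    {"gripper":0.08,"slide":[0,-0.1,-0.06],"spin":0},
    {"gripper":0.08,"slide":[-0.02,-0.15,-0.06],"spin":0}
  ]
}}

```text
time_s: 13.4
ee_pos: [0.4323, -0.0321, 0.367]
eef_rot: [-3.141, 0.002, -3.14]
force: [1.8, -0.1, -0.1]
grip_width: 0.0796
grip_force: 0.0
```

Run:
```python
from fit import *
print(pose()[0])
p,X=cloud("scene");print("tube",circ(near(X,(.4155,.1125),.04,.065,.1)))
a=np.radians(11.3)
# block +y = toward -x ; origin (.4259,-.0828); grip 6 mm to +y
u=-np.array([np.cos(a),np.sin(a)]);g=np.array([.4259,-.0828])+.006*u;print("grip",g)
for yw in (np.pi+a,): go(g[0],g[1],.30,yw)
```

```text
[ 0.43225358 -0.03211386  0.36698546]
tube (array([415.1, 112.4,  20.5]), 75.0, 182)
grip [ 0.42001631 -0.08397568]
slide [0.0145, -0.0465, 0.0668] spin -0.1996
```

{"name": "jog_arm", "arguments": {
  "rows": [
    {"gripper":0.085,"slide":[0.0145,-0.0465,0.05],"spin":-0.2},
    {"gripper":0.085,"slide":[0.0145,-0.0465,0.065],"spin":-0.2},
    {"gripper":0.085,"slide":[0.0145,-0.0465,0.067],"spin":-0.2},
    {"gripper":0.085,"slide":[0.0145,-0.0465,0.067],"spin":-0.2},
    {"gripper":0.085,"slide":[0.0145,-0.0465,0.067],"spin":-0.2}
  ]
}}

```text
time_s: 13.95
ee_pos: [0.4193, -0.0766, 0.3003]
eef_rot: [-3.141, 0.002, -2.942]
force: [0.4, 0.0, 0.9]
grip_width: 0.0851
grip_force: 0.0
```

Run:
```python
from fit import *
print(pose()[0]);go(.42,-.084,.228,np.pi+np.radians(11.3))
```

```text
[ 0.41933324 -0.07658497  0.30026612]
slide [0.0009, -0.0073, 0.0723] spin 0.0024
```

{"name": "jog_arm", "arguments": {
  "rows": [
    {"gripper":0.085,"slide":[0.001,-0.007,0],"spin":0.002},
    {"gripper":0.085,"slide":[0.001,-0.007,0],"spin":0.002},
    {"gripper":0.085,"slide":[0.001,-0.007,0],"spin":0.002}
  ]
}}

```text
time_s: 14.25
ee_pos: [0.4193, -0.0842, 0.2994]
eef_rot: [-3.141, 0.001, -2.944]
force: [0.8, -0.1, -0.6]
grip_width: 0.0847
grip_force: 0.0
```

Run:
```python
from fit import *
print(pose()[0]);go(.42,-.084,.228,np.pi+np.radians(11.3))
```

```text
[ 0.41927325 -0.08418682  0.29935782]
slide [-0.0007, 0.0001, 0.0714] spin 0.0008
```

{"name": "jog_arm", "arguments": {
  "squeeze": 45,
  "rows": [
    {"gripper":0.085,"slide":[-0.0007,0,0.03],"spin":0},
    {"gripper":0.085,"slide":[-0.0007,0,0.055],"spin":0},
    {"gripper":0.085,"slide":[-0.0007,0,0.0714],"spin":0},
    {"gripper":0.04,"slide":[-0.0007,0,0.0714],"spin":0},
    {"gripper":0.04,"slide":[-0.0007,0,0.0714],"spin":0},
    {"gripper":0.04,"slide":[-0.0007,0,0.0714],"spin":0},
    {"gripper":0.04,"slide":[-0.0007,0,0.0714],"spin":0},
    {"gripper":0.04,"slide":[-0.0007,0,0.0714],"spin":0}
  ]
}}

```text
time_s: 15.05
ee_pos: [0.42, -0.0842, 0.2282]
eef_rot: [-3.141, 0.001, -2.943]
force: [0.0, 2.7, 5.1]
grip_width: 0.0497
grip_force: 45.0
```

{"name": "jog_arm", "arguments": {
  "rows": [
    {"gripper":0.04,"slide":[0,0,0],"spin":0},
    {"gripper":0.04,"slide":[0,0,0],"spin":0}
  ]
}}

```text
time_s: 15.25
ee_pos: [0.42, -0.0841, 0.2281]
eef_rot: [-3.141, 0.001, -2.943]
force: [-1.8, 0.1, 7.6]
grip_width: 0.0497
grip_force: 45.0
```

Run:
```python
from fit import *
b=np.radians(1.8);print(pose()[0],telemetry.get_obs()["eef_rot"]);g=np.array([.3765,-.2755])-.006*np.array([np.cos(b),np.sin(b)]);print(g)
go(g[0],g[1],.30,np.pi+b)
```

```text
[ 0.42000794 -0.08414429  0.2281442 ] [-3.14111295e+00  9.68067426e-04 -2.94339615e+00]
[ 0.37050296 -0.27568846]
slide [0.0862, -0.1781, -0.0719] spin 0.1668
```

{"name": "jog_arm", "arguments": {
  "rows": [
    {"gripper":0.04,"slide":[0,0,-0.02],"spin":0},
    {"gripper":0.04,"slide":[0,0,-0.05],"spin":0},
    {"gripper":0.04,"slide":[0.02,-0.04,-0.06],"spin":0.08},
    {"gripper":0.04,"slide":[0.04,-0.08,-0.06],"spin":0.16},
    {"gripper":0.04,"slide":[0.06,-0.12,-0.06],"spin":0.167},
    {"gripper":0.04,"slide":[0.075,-0.155,-0.06],"spin":0.167},
    {"gripper":0.04,"slide":[0.086,-0.178,-0.06],"spin":0.167},
    {"gripper":0.04,"slide":[0.086,-0.178,-0.06],"spin":0.167}
  ]
}}

```text
time_s: 16.05
ee_pos: [0.3696, -0.2778, 0.287]
eef_rot: [3.141, -0.001, -3.113]
force: [-0.4, 1.3, -7.5]
grip_width: 0.0496
grip_force: 45.0
```

{"name": "jog_arm", "arguments": {
  "rows": [
    {"gripper":0.04,"slide":[0,0,0.02],"spin":0},
    {"gripper":0.04,"slide":[0,0,0.03],"spin":0},
    {"gripper":0.04,"slide":[0,0,0.03],"spin":0}
  ]
}}

```text
time_s: 16.35
ee_pos: [0.3703, -0.2749, 0.256]
eef_rot: [3.139, -0.003, -3.11]
force: [-0.1, -0.1, -5.8]
grip_width: 0.0496
grip_force: 45.0
```

Run:
```python
from fit import *
b=np.radians(1.8);print(pose()[0],telemetry.get_obs()["grip_width"],telemetry.get_obs()["force"]);go(.3705,-.2757,.223,np.pi+b)
p,X=cloud("wrist");cv2.imwrite("pics/w3.png",p[:,:,::-1]);print("sq nest",rect(near(X,(.423,-.0815),.06,.0095,.014)),"rec",rect(near(X,(.423,-.0815),.06,.005,.0085)))
```

```text
[ 0.37032753 -0.27488429  0.25601449] 0.04964193012566762 [-0.06333241 -0.12847973 -5.82336074]
slide [-0.0002, -0.0009, 0.033] spin 0.0003
sq nest (array([412.6, -83.6]), array([60.8, 81.9]), 9.1, 11.7, 2242) rec (array([413.4, -83.7]), array([62.5, 81.2]), 9.1, 6.7, 1409)
```

View pics/w3.png

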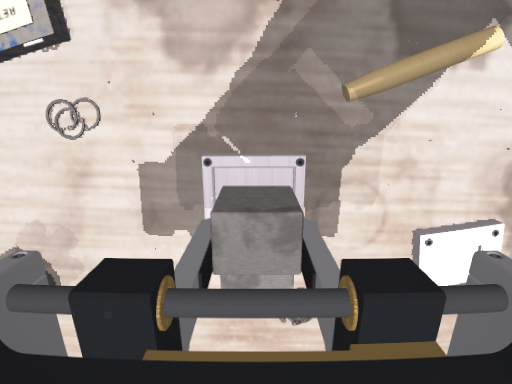

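The wrist view shows the block at (257,232), held straight and centred over the oblong nest, whose near edge runs along row 157. I lower it now.

{"name": "jog_arm", "arguments": {
  "rows": [
    {"gripper":0.04,"slide":[0,-0.001,0.012],"spin":0},
    {"gripper":0.04,"slide":[0,-0.001,0.022],"spin":0},
    {"gripper":0.04,"slide":[0,-0.001,0.028],"spin":0},
    {"gripper":0.04,"slide":[0,-0.001,0.031],"spin":0},
    {"gripper":0.04,"slide":[0,-0.001,0.0325],"spin":0},
    {"gripper":0.04,"slide":[0,-0.001,0.033],"spin":0},
    {"gripper":0.04,"slide":[0,-0.001,0.033],"spin":0}
  ]
}}

```text
time_s: 17.1
ee_pos: [0.3706, -0.2766, 0.2247]
eef_rot: [-3.141, 0.0, -3.11]
force: [-0.6, -0.0, -5.8]
grip_width: 0.0499
grip_force: 45.0
```

{"name": "jog_arm", "arguments": {
  "rows": [
    {"gripper":0.04,"slide":[0,0,0.001],"spin":0},
    {"gripper":0.04,"slide":[0,0,0.0015],"spin":0},
    {"gripper":0.04,"slide":[0,0,0.002],"spin":0},
    {"gripper":0.04,"slide":[0,0,0.002],"spin":0}
  ]
}}

```text
time_s: 17.5
ee_pos: [0.3707, -0.2766, 0.2233]
eef_rot: [-3.141, 0.0, -3.11]
force: [-3.0, 3.5, 7.4]
grip_width: 0.0496
grip_force: 45.0
```

Contact with the recess floor, so I release, rise and head back to the stud.

{"name": "jog_arm", "arguments": {
  "rows": [
    {"gripper":0.09,"slide":[0,0,0],"spin":0},
    {"gripper":0.09,"slide":[0,0,0],"spin":0},
    {"gripper":0.09,"slide":[0,0,0],"spin":0},
    {"gripper":0.09,"slide":[0,0,0],"spin":0},
    {"gripper":0.09,"slide":[0,0,0],"spin":0},
    {"gripper":0.09,"slide":[0,0,-0.04],"spin":0},
    {"gripper":0.09,"slide":[0,0,-0.09],"spin":0},
    {"gripper":0.09,"slide":[0,0,-0.13],"spin":0}
  ]
}}

```text
time_s: 18.3
ee_pos: [0.3705, -0.2765, 0.3549]
eef_rot: [-3.141, 0.001, -3.11]
force: [-0.3, -0.2, 0.0]
grip_width: 0.0902
grip_force: 0.0
```

{"name": "jog_arm", "arguments": {
  "rows": [
    {"gripper":0.08,"slide":[-0.04,0.05,-0.02],"spin":0.03},
    {"gripper":0.08,"slide":[-0.08,0.1,-0.03],"spin":0.03},
    {"gripper":0.08,"slide":[-0.1,0.15,-0.05],"spin":0.03},
    {"gripper":0.08,"slide":[-0.11,0.17,-0.05],"spin":0.03},
    {"gripper":0.08,"slide":[-0.11,0.17,-0.05],"spin":0.03},
    {"gripper":0.08,"slide":[-0.11,0.17,-0.05],"spin":0.03}
  ]
}}

```text
time_s: 18.9
ee_pos: [0.4756, -0.1021, 0.4026]
eef_rot: [-3.141, 0.0, -3.138]
force: [0.2, -0.2, -0.9]
grip_width: 0.08
grip_force: 0.0
```

Run:
```python
from fit import *
print(pose()[0])
p,X=cloud("wrist");C,H=topdown(p,X,(.22,-.40),(.56,.2));cv2.imwrite("pics/w4.png",np.vstack([p[:,:,::-1]]))
def t(n,f):
    try: print(n,f())
    except Exception as e: print(n,"-")
t("blk hi",lambda:rect(near(X,(.3765,-.2755),.06,.055,.08)));t("blk lo",lambda:rect(near(X,(.40,-.2755),.06,.035,.05)));t("all",lambda:rect(near(X,(.3765,-.2755),.07,.035,.08)))
t("sq",lambda:rect(near(X,(.423,-.0815),.06,.0095,.014)));t("rec",lambda:rect(near(X,(.423,-.0815),.032,.005,.0085)))
t("tube",lambda:circ(near(X,(.4155,.1125),.04,.07,.1)))
go(.363,.28,.35,np.pi)
```

```text
[ 0.47558681 -0.10214786  0.40256296]
blk hi (array([ 361.9, -276.5]), array([37.7, 52. ]), 1.5, 64.5, 1673)
blk lo (array([ 378.4, -275.7]), array([65.4, 51.8]), 2.3, 38.3, 1235)
all (array([ 377.1, -275.8]), array([68.2, 52. ]), 2.3, 62.8, 3004)
sq (array([422.8, -81.8]), array([79.5, 80.5]), 9.3, 11.8, 2779)
rec (array([423.1, -81.8]), array([40.2, 41.3]), 9.6, 7.0, 926)
tube (array([413.9, 111.5,  20. ]), 77.9, 655)
slide [0.1112, 0.3835, 0.0522] spin 0.0024
```

View pics/w4.png

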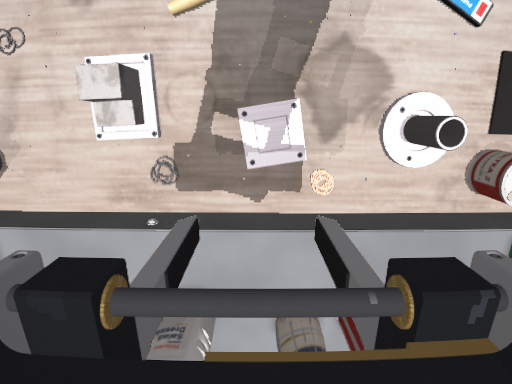

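The block at (115,95) is down in the oblong nest with its top at 64.5 mm. The tube at (430,132) is down in the round nest with its top at 78 mm. The empty square recess at (272,133) is centred at (0.423, -0.082).

{"name": "jog_arm", "arguments": {
  "rows": [
    {"gripper":0.08,"slide":[0.11,0.383,0.04],"spin":0},
    {"gripper":0.08,"slide":[0.11,0.383,0.04],"spin":0},
    {"gripper":0.08,"slide":[0.11,0.383,0.04],"spin":0},
    {"gripper":0.08,"slide":[0.11,0.383,0.04],"spin":0},
    {"gripper":0.08,"slide":[0.11,0.383,0.04],"spin":0},
    {"gripper":0.08,"slide":[0.11,0.383,0.04],"spin":0},
    {"gripper":0.08,"slide":[0.11,0.383,0.04],"spin":0},
    {"gripper":0.08,"slide":[0.11,0.383,0.04],"spin":0}
  ]
}}

```text
time_s: 19.75
ee_pos: [0.3647, 0.2795, 0.3621]
eef_rot: [-3.141, -0.0, 3.141]
force: [1.3, 0.6, 0.1]
grip_width: 0.0801
grip_force: 0.0
```

Run:
```python
from fit import *
p,X=cloud("scene");q=near(X,(.363,.28),.04,.07,.1);print(circ(q) if len(q) else "-")
print(pose()[0]);go(.363,.28,.34,np.pi)
```

```text
(array([361.7, 279. ,  12.9]), 78.9, 64)
[0.36271276 0.28434994 0.36133384]
slide [-0.0003, -0.0044, 0.0213] spin 0.0025
```

{"name": "jog_arm", "arguments": {
  "squeeze": 20,
  "rows": [
    {"gripper":0.08,"slide":[0,-0.004,0.02],"spin":0},
    {"gripper":0.08,"slide":[0,-0.004,0.04],"spin":0},
    {"gripper":0.08,"slide":[0,-0.004,0.07],"spin":0},
    {"gripper":0.08,"slide":[0,-0.004,0.1],"spin":0},
    {"gripper":0.07,"slide":[0,-0.004,0.12],"spin":0},
    {"gripper":0.05,"slide":[0,-0.004,0.126],"spin":0},
    {"gripper":0.05,"slide":[0,-0.004,0.126],"spin":0},
    {"gripper":0.05,"slide":[0,-0.004,0.126],"spin":0}
  ]
}}

```text
time_s: 20.6
ee_pos: [0.3654, 0.2748, 0.2374]
eef_rot: [3.141, 0.001, -3.141]
force: [0.2, 0.3, 0.3]
grip_width: 0.052
grip_force: 0.0
```

{"name": "jog_arm", "arguments": {
  "rows": [
    {"gripper":0.015,"slide":[0,0,0],"spin":0},
    {"gripper":0.015,"slide":[0,0,0],"spin":0},
    {"gripper":0.015,"slide":[0,0,0],"spin":0},
    {"gripper":0.015,"slide":[0,0,0],"spin":0},
    {"gripper":0.015,"slide":[0,0,0],"spin":0}
  ]
}}

```text
time_s: 21.1
ee_pos: [0.365, 0.2754, 0.2369]
eef_rot: [3.141, 0.001, -3.14]
force: [-1.0, 2.4, 4.1]
grip_width: 0.0253
grip_force: 19.8
```

Run:
```python
from fit import *
print(pose()[0]);go(.423,-.0818,.36,np.pi)
```

```text
[0.36499467 0.27536962 0.2369179 ]
slide [-0.0576, -0.3572, -0.1233] spin 0.0013
```

{"name": "jog_arm", "arguments": {
  "rows": [
    {"gripper":0.015,"slide":[0,0,0],"spin":0},
    {"gripper":0.015,"slide":[0,0,-0.03],"spin":0},
    {"gripper":0.015,"slide":[0,0,-0.07],"spin":0},
    {"gripper":0.015,"slide":[0,0,-0.12],"spin":0},
    {"gripper":0.015,"slide":[-0.01,-0.04,-0.12],"spin":0},
    {"gripper":0.015,"slide":[-0.02,-0.09,-0.12],"spin":0},
    {"gripper":0.015,"slide":[-0.03,-0.14,-0.12],"spin":0},
    {"gripper":0.015,"slide":[-0.03,-0.19,-0.12],"spin":0}
  ]
}}

```text
time_s: 21.9
ee_pos: [0.3951, 0.0853, 0.3562]
eef_rot: [-3.141, -0.001, -3.14]
force: [1.8, -0.1, -1.3]
grip_width: 0.0248
grip_force: 19.9
```

Run:
```python
from fit import *
print(pose()[0],telemetry.get_obs()["grip_width"]);go(.423,-.0818,.29,np.pi)
```

```text
[0.39510783 0.08529777 0.35621054] 0.024768806585754435
slide [-0.0277, -0.1671, 0.0663] spin 0.0017
```

{"name": "jog_arm", "arguments": {
  "rows": [
    {"gripper":0.015,"slide":[-0.01,-0.05,0],"spin":0},
    {"gripper":0.015,"slide":[-0.02,-0.1,0],"spin":0},
    {"gripper":0.015,"slide":[-0.027,-0.15,0.03],"spin":0},
    {"gripper":0.015,"slide":[-0.027,-0.166,0.066],"spin":0},
    {"gripper":0.015,"slide":[-0.027,-0.166,0.09],"spin":0},
    {"gripper":0.015,"slide":[-0.027,-0.166,0.095],"spin":0},
    {"gripper":0.015,"slide":[-0.027,-0.166,0.095],"spin":0},
    {"gripper":0.015,"slide":[-0.027,-0.166,0.095],"spin":0}
  ]
}}

```text
time_s: 22.7
ee_pos: [0.4226, -0.0784, 0.2627]
eef_rot: [-3.141, 0.001, -3.139]
force: [0.6, 0.1, -2.7]
grip_width: 0.0249
grip_force: 19.9
```

Run:
```python
from fit import *
print(pose()[0]);go(.423,-.0818,.24,np.pi)
p,X=cloud("wrist");cv2.imwrite("pics/w5.png",p[:,:,::-1])
```

```text
[ 0.42264348 -0.07843202  0.26267925]
slide [-0.0003, -0.0034, 0.0227] spin 0.0022
```

View pics/w5.png

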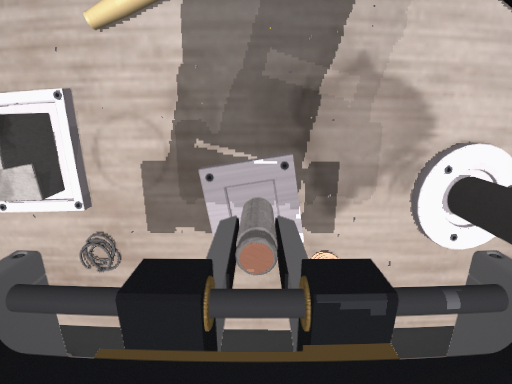

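The wrist view shows the stud upright in the fingers, with its top at (256,257) and its foot at (258,205), over the recess. I lower it.

{"name": "jog_arm", "arguments": {
  "rows": [
    {"gripper":0.015,"slide":[-0.001,-0.003,0.006],"spin":0},
    {"gripper":0.015,"slide":[-0.001,-0.003,0.012],"spin":0},
    {"gripper":0.015,"slide":[-0.001,-0.003,0.017],"spin":0},
    {"gripper":0.015,"slide":[-0.001,-0.003,0.02],"spin":0},
    {"gripper":0.015,"slide":[-0.001,-0.003,0.0215],"spin":0},
    {"gripper":0.015,"slide":[-0.001,-0.003,0.0215],"spin":0}
  ]
}}

```text
time_s: 23.35
ee_pos: [0.4234, -0.0817, 0.2401]
eef_rot: [3.141, -0.0, -3.14]
force: [-0.9, 1.6, -0.5]
grip_width: 0.025
grip_force: 20.0
```

{"name": "jog_arm", "arguments": {
  "rows": [
    {"gripper":0.015,"slide":[0,0,0.0005],"spin":0},
    {"gripper":0.015,"slide":[0,0,0.001],"spin":0},
    {"gripper":0.015,"slide":[0,0,0.001],"spin":0}
  ]
}}

```text
time_s: 23.65
ee_pos: [0.4236, -0.0817, 0.2399]
eef_rot: [3.141, 0.001, -3.14]
force: [-4.4, 3.8, 14.1]
grip_width: 0.0247
grip_force: 20.0
```

{"name": "jog_arm", "arguments": {
  "rows": [
    {"gripper":0.015,"slide":[0,0,-0.0006],"spin":0},
    {"gripper":0.06,"slide":[0,0,-0.0006],"spin":0},
    {"gripper":0.06,"slide":[0,0,-0.0006],"spin":0},
    {"gripper":0.06,"slide":[0,0,-0.0006],"spin":0},
    {"gripper":0.06,"slide":[0,0,-0.0006],"spin":0},
    {"gripper":0.06,"slide":[0,0,-0.03],"spin":0},
    {"gripper":0.06,"slide":[0,0,-0.07],"spin":0},
    {"gripper":0.06,"slide":[0,0,-0.11],"spin":0}
  ]
}}

```text
time_s: 24.45
ee_pos: [0.4231, -0.0818, 0.3503]
eef_rot: [3.141, -0.001, -3.14]
force: [0.5, 0.4, -0.1]
grip_width: 0.0597
grip_force: 0.0
```

{"name": "jog_arm", "arguments": {
  "rows": [
    {"gripper":0.08,"slide":[-0.03,0,-0.04],"spin":0},
    {"gripper":0.08,"slide":[-0.07,0,-0.05],"spin":0},
    {"gripper":0.08,"slide":[-0.07,0,-0.05],"spin":0},
    {"gripper":0.08,"slide":[-0.07,0,-0.05],"spin":0},
    {"gripper":0.08,"slide":[-0.07,0,-0.05],"spin":0},
    {"gripper":0.08,"slide":[-0.07,0,-0.05],"spin":0}
  ]
}}

```text
time_s: 25.05
ee_pos: [0.4927, -0.0818, 0.3987]
eef_rot: [3.141, -0.001, -3.141]
force: [0.2, -0.9, 0.4]
grip_width: 0.0802
grip_force: 0.0
```

Run:
```python
from fit import *
p,X=cloud("wrist");cv2.imwrite("pics/w6.png",p[:,:,::-1])
print(pose()[0]);print("stud",circ(near(X,(.4236,-.0817),.03,.07,.1)),"tube",circ(near(X,(.4155,.1125),.04,.07,.1)),"blk",rect(near(X,(.3765,-.2755),.06,.055,.08)))
```

```text
[ 0.49277246 -0.08175585  0.39888675]
stud (array([421.5, -81.5,  12.1]), 82.7, 411) tube (array([414.5, 112. ,  19.5]), 78.0, 666) blk (array([ 362. , -276.2]), array([38. , 51.8]), 1.8, 64.5, 1776)
```

View pics/w6.png

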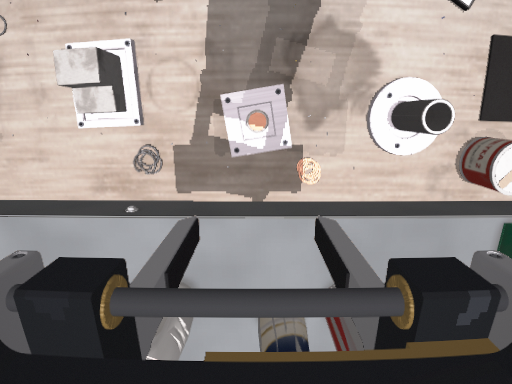

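The stud at (257,121), the tube at (425,117) and the block at (95,85) all stand seated at the right heights. The tin, circlips and washers have not moved.

```bash
python3 -c "
from station import workorder;print(workorder.hand_in())"
```

```text
the job is handed in; nothing more can be done
None
```

The job is done and handed in: stud, tube and block each stand upright and fully down in their own nests (tops measured at 82.7, 78.0 and 64.5 mm), the stud was parked on the mat along the way, and the tin, circlips and washers were left alone; the last move ended at about 25 s.

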